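# Set the dosing gate of a coffee grinder module

### The arm

A 7-joint arm with a two-finger parallel gripper is mounted at the origin on the work surface. World frame = base frame: x ahead of the robot, y to its left, z up, the work surface at z = 0. Lengths are in mm, angles in rad, forces in N, time in s.
With the tool pointing down it reaches from about 425 to 825 mm from the base axis. Payload 3.6 kg.
Tool frame: the origin (TCP) lies midway between the tips of the shut fingers; the grasp point (between the pads) lies 19 mm behind it; z points along the fingers, y is the line along which they close (so a half turn about z gives the same grasp; the last joint's range is limited). The gripper opens to 85 mm and grips with 20 to 120 N. Pads are 22 mm wide; open, the fingers measure 114 mm over their backs; the gripper's body (76 mm by 85 mm) begins 54 mm behind the grasp point. The pads swing forward as they close: fully open they stand 13 mm farther back than shut.
Start: joints at [1.161, 0.615, -0.013, 1.423, 0.008, 1.103, -0.04], TCP at [243.4, -602.674, 192.097] pointing down, gripper open.
Joint ranges: [-3.12, 3.12], [-0.3, 2.06], [-1.34, 1.32], [0.26, 2.42], [-1.36, 4.5], [0.01, 1.98], [-2.84, 2.84]. Speed limits (rad/s): [2.79, 2.79, 3.14, 3.14, 3.14, 3.14, 3.14].

### API

Orientations are given as a unit quaternion [w, x, y, z].
In Python, from cell import * gives the robot as it stands.
- The arm moves only by the shell command python3 -m inch 'ROWS' [OPENING] [FORCE]. ROWS is JSON, a list of rows, each an object of numbers: "tx", "ty", "tz": the shift along the tool's x, y, z normalised to -1 to 1, where 1 is 0.75 m; "turn": the turn about the tool's z normalised to -1 to 1, where 1 is 2 rad. A call has 1 to 12 rows; each row is the pose to reach, as a shift and turn from the pose commanded when the call began, along the tool's axes at that moment; what a row does not reach only later rows make up. A row lasts 1/12 s, in which the tool goes at most 41.7 mm and 7.16 degrees, less where a joint would pass 70% of its speed; a pose out of reach is approached as far as the arm can. A call with a number of a shift or a turn outside -1 to 1 is refused whole. A call with a gripper value outside its range is refused whole. OPENING is the closure, from 0 (fully open) to 1 (shut), set as the call begins (- or left out, the last holds). The fingers move at their own pace and stop on an object; FORCE is the grip in N (left out, the last holds). Time passes only in rows, so rows that repeat a pose let the fingers close. It gives the time, the measured TCP pose, the force, the opening and the grip force at its end, in the units of the state.
- observe(): the state, without advancing time (a new reading comes with each control period).
- get_image(name): name is "scene" or "top" or "wrist"; returns the picture (480x640x3 uint8, red, green, blue); there is no depth.
- camera_model(name): a dict with "fx", "fy", "cx", "cy" (pixels), "k1" (the pictures are not rectified: a ray, as slopes to the right and down, at radius r is drawn at 1 + k1 r^2 times it, then the intrinsics apply), "R" (3x3) and "t" (3): a world point X has camera coordinates R X + t. Camera axes: x right, y down, z forward; pixel columns grow to the right and rows downward; lengths in mm; the calibration is good to about 2 mm. A picture is of the moment at which its call begins: read the wrist's pose just before it. camera_model takes no time and is no camera call; for the wrist camera it gives the pose at the moment of the call.
- hand_in(): hands the job in; it is judged then, once.
Trained networks look in the newest picture that a camera, given by its name, has taken for a name from the list of things; names that differ only in an ending like _2 or _b are one class to them, and where a whole thing is asked for, a point or a joint stands for the part that bears it (a point fixed in the world has none). Each returns a list of dicts, best first, with "conf" (0 to 1); they miss things now and then, are a little off and sometimes report something else, mostly with a low value. They report only what shows in the picture. A call takes as long as a camera call.
- boxes_of(camera, target): "location" ([row, column] in pixels, amid what is visible of it).
- masks_of(camera, target): "mask" (480x640 bool, what is visible of it) and "location" ([row, column] in pixels, amid what is visible of it).
The state is a dict: "clock": time; "joint_pos": joint angles; "joint_velocities": joint speeds; "effort": joint torques, N m; "tool_pos": TCP position; "tcp_rot": TCP orientation; "ft_force": force on the tool from outside, world axes, zero at the start; "wrist_torque": the same for the moment, N m; "width": finger opening in mm; "finger_force": force on a finger pad.
Only numpy, scipy, OpenCV 4.12 (cv2) and the standard library are available. Lean on these libraries where they do the work, as an engineer would, in place of code of your own. Each camera call takes 0.05 s, during which the arm holds its last target. There are 200 camera calls.

### The job

Close the dosing gate of the coffee grinder module to its gauge mark: roll the knurled brass adjuster wheel under a fingertip, its top moving away from the module's ventilated front, until the gate's red pointer stands in line with the green mark. Move the gate by the wheel only, without touching the gate itself or running it up to its end stop, and leave everything else on the bench where it is; nothing is to be picked up. Finish with the hand clear.

Things in the scene. Friction and masses are not known exactly. Their poses are not given: they have to be found in the camera images.
- module: black grinder module with a grey deck, 200 (x) x 170 (y) x 60 mm high, fixed to the bench; origin under its centre. Its x axis points from its front (horizontal vent ribs, the side nearer the robot) to its back, y to its left, z up. Turned up to 0.45 rad about the vertical. On the deck: the brass wheel on the left, the steel gate over its black chute mouth on the right, and behind the gate a dark steel end stop block 20 mm high
- wheel_top (a point): topmost point of the knurled brass wheel's rim, mid-width, 96 mm above the bench; at x -30, y +40 mm in the module's frame. The wheel is 56 mm in diameter and 26 mm wide, its axle level along the module's y, 68 mm above the bench. Aluminium bearing cheeks stand on both sides of it, their tops 14 mm below the top of the rim
- cradle: sprung aluminium carrier plate floating on the deck, bearing the wheel in its cheeks and the gate; origin at the wheel's centre. After about 1 N it gives way straight down under a finger by 1 mm per 1.5 N, up to 5 mm; wheel and gate go down with it. 3 to 6 N (2 to 3 mm down) is plenty to turn the wheel by friction. The wheel stays where it is left
- wheel (a joint): turn of the wheel in rad, 0 (gate wide open) to 5.11 (gate on its stop); it grows when the top of the rim is rolled along the module's +x (away from the front), and falls when rolled back. A drag of 28 mm over the top turns it 1 rad; each rad moves the gate 9 mm, so one short stroke is not enough: lift, go back and stroke again
- gate: the gate: steel plate 70 (x) x 34 (y) x 6 mm over the chute mouth, sliding along the module's +x as it closes, 9 mm per rad of the wheel; origin under the middle of its leading edge, axes as the module's; 46 mm of gap to the end stop when wide open
- pointer (a point): upper end of the gate's red pointer, a fin 3 mm wide (x) and 14 mm long (y) at the right of the gate's leading edge; the point is in the middle of its width, 77 mm above the bench. A red stripe marks the leading edge
- gauge: the green gauge mark, a fixed bar 6 mm wide (along the module's x), 16 mm long (y) and 12 mm high on the white scale strip at the right edge of the deck; origin under its centre, axes as the module's. The pointer is in line with it when both have the same x in the module's frame
- burr: loose steel grinding ring, 42 mm across and 10 mm high, lying on the module's deck behind the wheel; origin under its centre
- driver: screwdriver with a green handle lying to the left of the module; origin under its middle
- brush: hand brush lying to the right of the module; origin under its middle
- tamper: steel coffee tamper, 54 mm across and 70 mm tall, standing in front of the module; origin under its centre
- jar: white grease jar with a blue cap, 48 mm across and 55 mm tall, behind the module; origin under its centre
- mug: white mug, 76 mm across and 85 mm tall, behind the module; origin under its centre
- cup: small blue cup, 56 mm across and 50 mm tall, in front of the module; origin under its centre

How it is judged (in metres and radians):
At the end, for the whole second after the job is handed in: The middle of the red pointer is within 3 mm of the middle of the green mark, measured along the gate's travel, and the wheel is at rest (x of pointer in the frame of gauge between -0.003 and 0.003 m and velocity of joint wheel between -0.05 and 0.05 rad/s); the robot touches nothing.
It fails at once if the robot touches the gate or its pointer (contact force between any of the fingers, the arm and gate above 0.3 N).
It fails at once if the gate is run up to its end stop (gap under 2 mm) (value of joint wheel above 4.89 rad).
It fails at once if a loose thing on the bench or the deck is moved more than 20 mm from where it stood (distance of any of burr, driver, brush, tamper, jar, mug, cup from where it was at the start of the episode above 0.02 m).
It also fails if it takes over 54 s, if anything falls off the work surface, if the arm or the gripper's body presses on something with over 40 N, if the wrist force passes 120 N, or if a joint passes its speed limit or range.

## Working session

There is one attempt and no reset: what is moved stays moved. The work goes in short steps, Python scripts to look and compute and a shell command to move; the robot and the scene stay as the last step left them, time stands still between calls to the robot, and variables do not carry over. Pictures are saved under pics/ and viewed, at most 10 in all, crops included, and the job is handed in when it is done.

```bash
mkdir -p pics; cat > h.py <<'E'
from cell import *
import numpy as np, cv2
def ray(cam,px):
    m=camera_model(cam);R=np.array(m["R"]);t=np.array(m["t"])
    d=np.array([(px[1]-m["cx"])/m["fx"],(px[0]-m["cy"])/m["fy"]]);u=d.copy()
    for _ in range(20): u=d/(1+m["k1"]*(u@u))
    return -R.T@t, R.T@np.array([u[0],u[1],1])
def at(cam,px,z):
    c,d=ray(cam,px); return c+d*(z-c[2])/d[2]
def save(cam,name):
    im=get_image(cam); cv2.imwrite("pics/"+name,im[:,:,::-1]); return im
E
python3 - <<'E'
from h import *
s=observe();print(s["clock"],s["tool_pos"],s["tcp_rot"],s["width"])
a=save("top","t0.png");b=save("scene","s0.png")
for n,z in [("module",60),("wheel_top",96),("wheel",90),("gate",66),("pointer",77),("gauge",70),("burr",70),("tamper",70),("cup",50),("mug",85),("jar",55)]:
    for d in boxes_of("top",n)[:2]: print(n,d["conf"],np.round(d["location"]),at("top",d["location"],z).round(1))
E
```

```text
0.0 [ 243.09107503 -601.87876883  190.93089127] [-1.28412745e-03  9.81634947e-01  1.90764573e-01 -2.45546561e-04] 85.29012600024231
module 0.62 [242. 341.] [582.4  -8.2  60. ]
module 0.61 [327. 329.] [440.2  29.3  60. ]
wheel_top 0.89 [250. 338.] [5.615e+02 2.000e-01 9.600e+01]
wheel 0.76 [253. 320.] [562.   30.4  90. ]
gate 0.81 [239. 360.] [581.4 -40.1  66. ]
pointer 0.64 [239. 362.] [580.  -42.1  77. ]
gauge 0.61 [203. 379.] [639.7 -81.6  70. ]
burr 0.84 [209. 309.] [643.4  39.4  70. ]
tamper 0.9 [326. 331.] [441.2  27.2  70. ]
cup 0.77 [318. 392.] [443.5 -78.6  50. ]
mug 0.86 [154. 291.] [741.6  59.6  85. ]
jar 0.78 [154. 363.] [737. -69.  55.]
jar 0.27 [249. 337.] [571.8  -0.6  55. ]
```

View pics/t0.png

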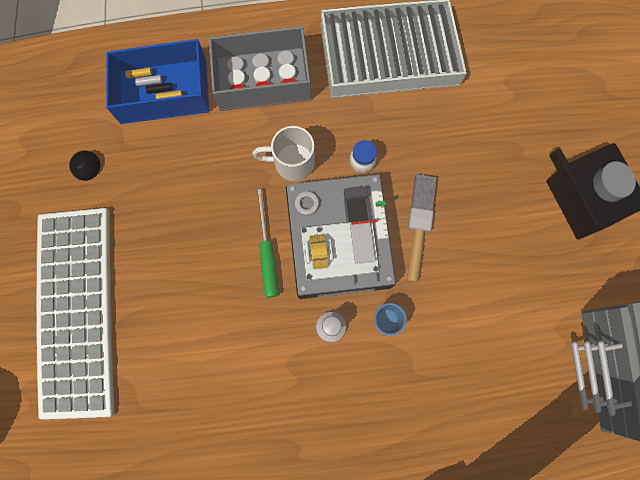

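The top view shows the module with deck corners near (col,row) (288,183), (381,177), (395,287), (297,297). The wheel is at (319,250), the red stripe at row 221 with its right end at (377,220), and the green mark at (380,204). The wheel_top, gate and pointer detections sit several pixels off, so I'll fit by colour and corners.

```bash
python3 - <<'E'
from h import *
im=cv2.imread("pics/t0.png");cr=im[165:310,270:420];cv2.imwrite("pics/c0.png",cv2.resize(cr,None,fx=4,fy=4,interpolation=cv2.INTER_CUBIC))
hsv=cv2.cvtColor(im,cv2.COLOR_BGR2HSV)
def cen(lo,hi,lab,z):
    m=cv2.inRange(hsv,lo,hi);m[:170]=0;m[305:]=0;m[:,:285]=0;m[:,400:]=0
    ys,xs=np.nonzero(m);print(lab,len(ys),ys.mean(),xs.mean(),xs.min(),xs.max(),at("top",[ys.mean(),xs.mean()],z).round(1))
cen((15,120,90),(30,255,255),"brass",90);cen((50,120,60),(80,255,255),"green",70);cen((0,150,90),(6,255,255),"red",70)
P=[at("top",p,60)for p in[(183,288),(177,381),(287,395),(297,297)]]
P=np.array(P);print(P.round(1),P.mean(0))
for i in range(4):print(np.linalg.norm(P[i]-P[(i+1)%4]))
E
```

```text
brass 611 257.5908346972177 314.61211129296237 285 399 [555.2  40.2  90. ]
green 36 203.19444444444446 380.19444444444446 376 385 [639.2 -83.5  70. ]
red 50 221.44 363.76 351 377 [610.5 -50.8  70. ]
[[697.4  70.6  60. ]
 [689.  -93.4  60. ]
 [493.8 -89.1  60. ]
 [497.   77.1  60. ]] [594.27350645  -8.70043598  60.        ]
164.2326995080147
195.19170607411073
166.1951677898936
200.4896668142327
```

View pics/c0.png

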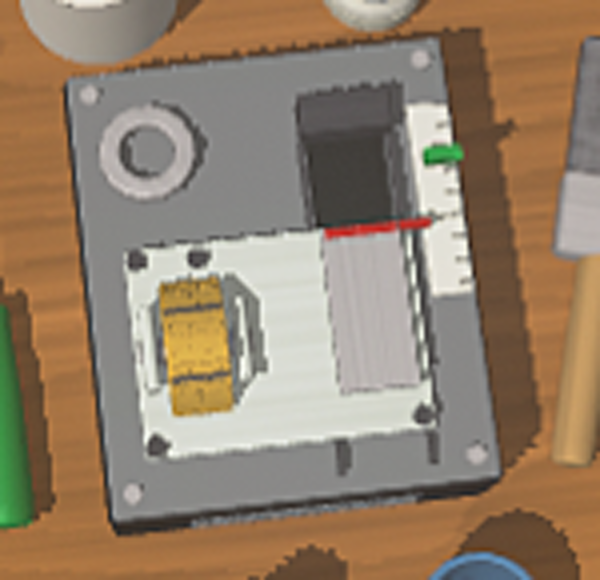

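View pics/s0.png

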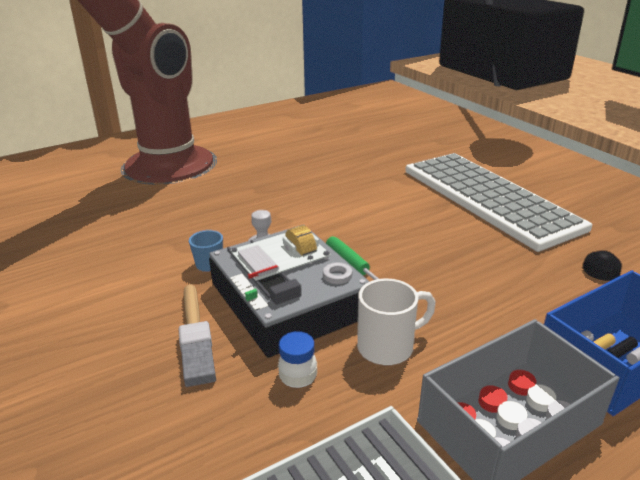

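The crop shows the wheel centre at about (319.3,251) in full-image pixels, the pointer end at (376.5,220.5) and the green mark at (380.5,203.5). The scene view confirms this layout, and nothing tall stands between the hand and the module. Next I'll work out yaw and travel.

```bash
python3 - <<'E'
from h import *
P=np.array([at("top",(165+v/4,270+u/4),60)[:2] for u,v in[(67,82),(437,38),(500,472),(112,522)]])
print(P.round(1))
M=np.array([[100,85],[100,-85],[-100,-85],[-100,85]])
A,_,=cv2.estimateAffinePartial2D(M.astype(np.float32),P.astype(np.float32))
th=np.arctan2(A[1,0],A[0,0]);c=P.mean(0);R=np.array([[np.cos(th),-np.sin(th)],[np.sin(th),np.cos(th)]])
print("yaw",th,"scale",np.hypot(A[0,0],A[1,0]),c,"wheel",c+R@[-30,40])
f=lambda u,v,z:(R.T@(at("top",(165+v/4,270+u/4),z)[:2]-c)).round(1)
print("wheel px in module",f(197,345,90),"pointer",f(425,223,77),"green",f(443,154,75),"burr",f(148,152,70),"stop front",f(340,133,80))
print("wheel from network px",at("top",(251,319.3),93).round(1))
print("topcam",ray("top",(240,320))[0])
s=observe();q=s["tcp_rot"];from scipy.spatial.transform import Rotation as Ro
T=Ro.from_quat(np.roll(q,-1)).as_matrix();print(T.round(3))
w=c+R@[-30,40];d=T.T@(np.array([*w,190])-s["tool_pos"]);print("shift/750",d/750,"turn/2",(np.arctan2(T[1,0],T[0,0])-th)/2)
E
```

```text
[[693.1  73.3]
 [693.9 -91. ]
 [500.5 -90.1]
 [499.3  75.1]]
yaw -0.0015518587274396054 scale 0.9683648435087439 [596.69222902  -8.16802338] wheel [566.75433947  31.87848419]
wheel px in module [-32.   39.5] pointer [ 11.  -63.1] green [ 40.7 -75.3] burr [57.7 50. ] stop front [ 53.7 -32.1]
wheel from network px [564.6  31.3  93. ]
topcam [415.82242858  51.44891459 939.74252593]
[[ 0.927  0.375  0.   ]
 [ 0.375 -0.927  0.   ]
 [ 0.     0.    -1.   ]]
shift/750 [ 0.71659865 -0.6230248   0.0028671 ] turn/2 0.19271400111468268
```

```bash
python3 -m inch '[{"tx":0.717,"ty":-0.623,"turn":0.192},{"tx":0.717,"ty":-0.623,"turn":0.192},{"tx":0.717,"ty":-0.623,"turn":0.192},{"tx":0.717,"ty":-0.623,"turn":0.192},{"tx":0.717,"ty":-0.623,"turn":0.192},{"tx":0.717,"ty":-0.623,"turn":0.192},{"tx":0.717,"ty":-0.623,"turn":0.192},{"tx":0.717,"ty":-0.623,"turn":0.192},{"tx":0.717,"ty":-0.623,"turn":0.192},{"tx":0.717,"ty":-0.623,"turn":0.192},{"tx":0.717,"ty":-0.623,"turn":0.192},{"tx":0.717,"ty":-0.623,"turn":0.192}]' 1 20
cat > rem.py <<'E'
from h import *
import sys
from scipy.spatial.transform import Rotation as Ro
def rem(w,th=0):
    s=observe();T=Ro.from_quat(np.roll(s["tcp_rot"],-1)).as_matrix()
    print(s["clock"],s["tool_pos"].round(1) if hasattr(s["tool_pos"],"round") else s["tool_pos"],np.round(s["ft_force"],2),s["width"])
    print("shift/750",(T.T@(np.array(w)-s["tool_pos"])/750).round(4),"turn/2",(np.arctan2(T[1,0],T[0,0])-th)/2)
if __name__=="__main__": rem([float(a) for a in sys.argv[1:4]])
E
python3 rem.py 566 32 160
```

```text
0.65 [ 243.4 -602.7  192.1] [-0.23 -0.02  0.54] 85.2016740298448
shift/750 [ 0.7157 -0.6236  0.0429] turn/2 0.19193807175096286$[0]: bad value
```

```bash
python3 -m inch '[{"tx":0.717,"ty":-0.623,"tz":0,"turn":0.192},{"tx":0.717,"ty":-0.623,"tz":0,"turn":0.192},{"tx":0.717,"ty":-0.623,"tz":0,"turn":0.192},{"tx":0.717,"ty":-0.623,"tz":0,"turn":0.192},{"tx":0.717,"ty":-0.623,"tz":0,"turn":0.192},{"tx":0.717,"ty":-0.623,"tz":0,"turn":0.192},{"tx":0.717,"ty":-0.623,"tz":0,"turn":0.192},{"tx":0.717,"ty":-0.623,"tz":0,"turn":0.192},{"tx":0.717,"ty":-0.623,"tz":0,"turn":0.192},{"tx":0.717,"ty":-0.623,"tz":0,"turn":0.192},{"tx":0.717,"ty":-0.623,"tz":0,"turn":0.192},{"tx":0.717,"ty":-0.623,"tz":0,"turn":0.192}]' 1 20
python3 rem.py 566 32 160
```

```text
clock: 1.65
tool_pos: [471.3, -155.4, 192.6]
tcp_rot: [0.0, 1.0, -0.0, 0.001]
ft_force: [0.5, -0.2, 0.3]
width: -0.0
finger_force: 0.0
1.65 [ 471.3 -155.4  192.6] [ 0.53 -0.17  0.26] -0.006171690669808684
shift/750 [ 0.1261 -0.25    0.0435] turn/2 -0.000178641701483949
```

```bash
python3 -m inch '[{"tx":0.112,"ty":-0.25,"tz":0,"turn":0},{"tx":0.112,"ty":-0.25,"tz":0,"turn":0},{"tx":0.112,"ty":-0.25,"tz":0,"turn":0},{"tx":0.112,"ty":-0.25,"tz":0,"turn":0},{"tx":0.112,"ty":-0.25,"tz":0.05,"turn":0},{"tx":0.112,"ty":-0.25,"tz":0.05,"turn":0},{"tx":0.112,"ty":-0.25,"tz":0.05,"turn":0},{"tx":0.112,"ty":-0.25,"tz":0.05,"turn":0}]'
python3 - <<'E'
from h import *
from rem import rem
rem([554,32,110])
im=save("wrist","w1.png")
for n,z in [("wheel",90),("wheel_top",96),("pointer",77),("gauge",72)]:
    for d in boxes_of("wrist",n)[:2]: print(n,d["conf"],np.round(d["location"]),at("wrist",d["location"],z).round(1))
E
```

```text
clock: 2.32
tool_pos: [554.0, 29.3, 154.2]
tcp_rot: [0.001, 1.0, -0.0, -0.001]
ft_force: [-0.1, -0.3, 0.6]
width: 0.2
finger_force: 0.0
2.3167 [554.   29.3 154.2] [-0.08 -0.26  0.62] 0.2281818918289883
shift/750 [ 0.0002 -0.0037  0.0589] turn/2 -5.1161106809104665e-05
wheel_top 0.79 [206. 362.] [575.  -1.  96.]
pointer 0.92 [199. 419.] [576.7 -42.9  77. ]
gauge 0.58 [109. 476.] [638.5 -80.3  72. ]
gauge 0.46 [153. 370.] [608.2  -7.6  72. ]
```

View pics/w1.png

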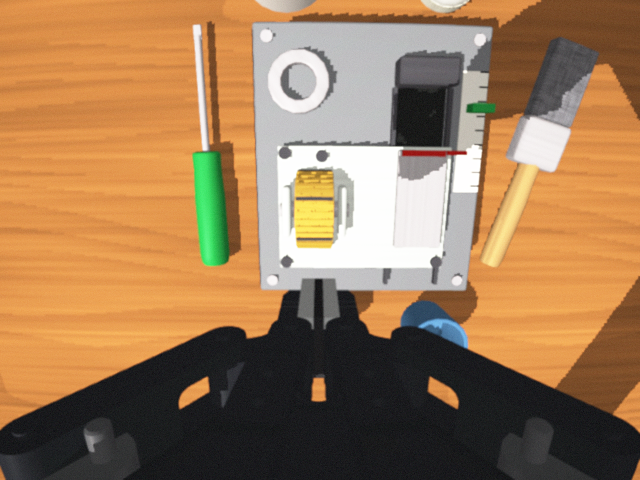

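Wrist view: wheel at (col 314,row 209), pointer fin at about (460,153), green mark at (482,107), and fingertips at (319,280). The driver and burr are well clear.

```bash
python3 - <<'E'
from h import *
for n,u,v,z in [("wheel back",314,170,85),("wheel front",316,248,85),("wheelL",295,209,93),("wheelR",335,209,93),("pointer",461,153,77),("green",482,107,76),("BL",253,23,60),("BR",493,26,60),("FR",467,290,60),("FL",262,290,60)]:
    print(n,at("wrist",(v,u),z).round(1))
print(ray("wrist",(240,320)))
E
```

```text
wheel back [597.5  31.5  85. ]
wheel front [543.1  30.4  85. ]
wheelL [572.6  44.2  93. ]
wheelR [572.5  17.6  93. ]
pointer [608.6 -69.9  77. ]
green [639.4 -82.3  76. ]
BL [695.6  72.8  60. ]
BR [695.2 -92.7  60. ]
FR [499.5 -91.5  60. ]
FL [500.6  74.   60. ]
(array([619.02373263,  28.87557978, 337.41693516]), array([-0.26757662, -0.00499995, -0.96359828]))
```

```bash
python3 -m inch '[{"tx":0.004,"ty":-0.002,"tz":0.04,"turn":0},{"tx":0.004,"ty":-0.002,"tz":0.065,"turn":0},{"tx":0.004,"ty":-0.002,"tz":0.073,"turn":0},{"tx":0.004,"ty":-0.002,"tz":0.073,"turn":0},{"tx":0.004,"ty":-0.002,"tz":0.073,"turn":0}]'
python3 -m inch '[{"tx":0,"ty":0,"tz":0.003,"turn":0},{"tx":0,"ty":0,"tz":0.005,"turn":0},{"tx":0,"ty":0,"tz":0.007,"turn":0},{"tx":0,"ty":0,"tz":0.007,"turn":0},{"tx":0,"ty":0,"tz":0.007,"turn":0}]'
```

```text
clock: 2.98
tool_pos: [558.1, 31.1, 100.7]
tcp_rot: [0.0, 1.0, -0.001, 0.001]
ft_force: [0.3, 0.6, 1.5]
width: -0.1
finger_force: 0.0
clock: 3.4
tool_pos: [557.7, 31.8, 94.9]
tcp_rot: [-0.0, 1.0, -0.0, 0.0]
ft_force: [0.7, 0.1, 0.1]
width: -0.0
finger_force: 0.0
```

```bash
python3 -m inch '[{"tx":0.003,"ty":0,"tz":0.002,"turn":0},{"tx":0.007,"ty":0,"tz":0.002,"turn":0},{"tx":0.011,"ty":0,"tz":0.002,"turn":0},{"tx":0.013,"ty":0,"tz":0.002,"turn":0},{"tx":0.013,"ty":0,"tz":0.002,"turn":0}]'
python3 -m inch '[{"tx":0.004,"ty":0,"tz":0,"turn":0},{"tx":0.008,"ty":0,"tz":0,"turn":0},{"tx":0.012,"ty":0,"tz":0,"turn":0},{"tx":0.013,"ty":0,"tz":0,"turn":0}]'
cat > gap.py <<'E'
from h import *
import sys
def gap(cam,tag,view=False):
    im=get_image(cam);hsv=cv2.cvtColor(im,cv2.COLOR_RGB2HSV)
    if view: cv2.imwrite("pics/"+tag,im[:,:,::-1])
    def pts(lo,hi,z):
        ys,xs=np.nonzero(cv2.inRange(hsv,lo,hi))
        P=np.array([at(cam,(y,x),z) for y,x in zip(ys,xs)])
        if len(P)==0: return P
        k=(P[:,0]>580)&(P[:,0]<670)&(P[:,1]>-95)&(P[:,1]<-20)
        return P[k]
    r=pts((0,140,60),(8,255,255),77);g=pts((45,110,40),(85,255,255),76)
    if len(r): r1=r[r[:,1]<r[:,1].min()+8]
    print(cam,"n",len(r),len(g),"red",np.median(r,0).round(1)if len(r) else 0,"red end",r1.mean(0).round(1)if len(r) else 0,"green",g.mean(0).round(1) if len(g) else 0,"gap",(g.mean(0)-r1.mean(0))[0].round(1) if len(r)and len(g) else 0)
if __name__=="__main__":
    s=observe();print(s["clock"],np.round(s["tool_pos"],1),np.round(s["ft_force"],1))
    for c in("wrist","top"): gap(c,"")
E
python3 gap.py
```

```text
clock: 3.82
tool_pos: [568.0, 31.8, 93.1]
tcp_rot: [-0.0, 1.0, -0.0, 0.0]
ft_force: [-0.9, -0.7, -0.8]
width: 0.1
finger_force: 0.0
clock: 4.15
tool_pos: [577.9, 31.7, 93.2]
tcp_rot: [-0.0, 1.0, -0.0, 0.0]
ft_force: [-0.0, 0.7, 0.8]
width: -0.3
finger_force: 0.0
4.15 [577.9  31.7  93.2] [-0.   0.7  0.8]Traceback (most recent call last):
  File "gap.py", line 17, in <module>
    for c in("wrist","top"): gap(c,"")
                             ~~~^^^^^^
  File "gap.py", line 12, in gap
    r=pts((0,140,60),(8,255,255),77);g=pts((45,110,40),(85,255,255),76)
                                       ~~~^^^^^^^^^^^^^^^^^^^^^^^^^^^^^
  File "gap.py", line 8, in pts
    P=np.array([at(cam,(y,x),z) for y,x in zip(ys,xs)])
                ~~^^^^^^^^^^^^^
  File "h.py", line 9, in at
    c,d=ray(cam,px); return c+d*(z-c[2])/d[2]
        ~~~^^^^^^^^
  File "h.py", line 4, in ray
    m=camera_model(cam);R=np.array(m["R"]);t=np.array(m["t"])
ValueError: time passes only in moves, steps and waits
```

```bash
cat > gap.py <<'E'
from h import *
def gap(cam,name=None):
    m=camera_model(cam);R=np.array(m["R"]);c=-R.T@np.array(m["t"])
    im=get_image(cam);hsv=cv2.cvtColor(im,cv2.COLOR_RGB2HSV)
    if name: cv2.imwrite("pics/"+name,im[:,:,::-1])
    K=np.array([[m["fx"],0,m["cx"]],[0,m["fy"],m["cy"]],[0,0,1.]])
    def pts(lo,hi,z):
        ys,xs=np.nonzero(cv2.inRange(hsv,lo,hi))
        if len(ys)==0: return np.zeros((0,3))
        u=cv2.undistortPoints(np.stack([xs,ys],1).astype(float)[:,None],K,np.array([m["k1"],0,0,0,0.]))[:,0]
        d=np.c_[u,np.ones(len(u))]@R; P=c+d*((z-c[2])/d[:,2])[:,None]
        return P[(P[:,0]>585)&(P[:,0]<670)&(P[:,1]>-98)&(P[:,1]<-20)]
    r=pts((0,140,60),(8,255,255),77);g=pts((45,110,40),(85,255,255),76)
    if len(r)and len(g):
        e=r[r[:,1]<r[:,1].min()+8]
        print(cam,len(r),len(g),"red end",e.mean(0).round(1),"green",g.mean(0).round(1),"gap",(g.mean(0)-e.mean(0))[0].round(1))
    else: print(cam,"n",len(r),len(g))
if __name__=="__main__":
    import sys
    s=observe();print(s["clock"],np.round(s["tool_pos"],1),np.round(s["ft_force"],1))
    gap("wrist",sys.argv[1] if len(sys.argv)>1 else None);gap("top")
E
python3 gap.py w2.png
```

```text
4.2 [577.7  31.7  93.1] [-0.1 -0.1 -0.7]
wrist 495 355 red end [608.2 -67.6  77. ] green [638.7 -78.   76. ] gap 30.5
top 2 33 red end [605.9 -81.7  77. ] green [637.5 -82.3  76. ] gap 31.6
```

View pics/w2.png

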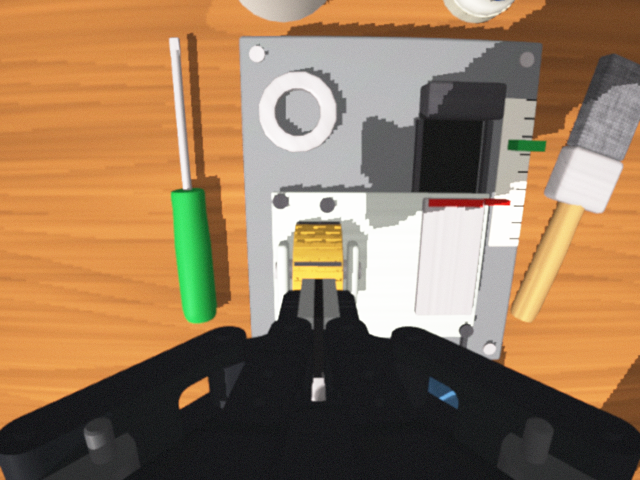

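The fingertips at (319,280) are just over the front half of the wheel (rows 222–290), and the gate has not moved, so there's no contact yet. I'll lower at the crest.

```bash
python3 -m inch '[{"tx":-0.013,"ty":0,"tz":-0.004,"turn":0},{"tx":-0.013,"ty":0,"tz":0,"turn":0},{"tx":-0.013,"ty":0,"tz":0.002,"turn":0},{"tx":-0.013,"ty":0,"tz":0.002,"turn":0},{"tx":-0.013,"ty":0,"tz":0.002,"turn":0}]'
python3 -m inch '[{"tx":0,"ty":0,"tz":0.001,"turn":0},{"tx":0,"ty":0,"tz":0.002,"turn":0},{"tx":0,"ty":0,"tz":0.002,"turn":0}]'
python3 - <<'E'
from h import *
m=camera_model("wrist");R=np.array(m["R"]);s=observe()
for X in [s["tool_pos"],[568,31,96],[568,44,96],[568,18,96],[596,31,68]]:
    p=R@np.array(X)+m["t"];print(np.round(X,1),(m["cx"]+m["fx"]*p[0]/p[2]).round(),(m["cy"]+m["fy"]*p[1]/p[2]).round())
print(s["ft_force"],s["effort"])
E
```

```text
clock: 4.72
tool_pos: [567.5, 31.7, 91.4]
tcp_rot: [-0.0, 1.0, -0.0, -0.0]
ft_force: [0.9, -0.4, 0.6]
width: -0.1
finger_force: 0.0
clock: 4.97
tool_pos: [567.3, 31.8, 89.9]
tcp_rot: [-0.0, 1.0, -0.0, -0.0]
ft_force: [-0.6, -0.3, 0.2]
width: -0.2
finger_force: 0.0
[567.3  31.8  89.9] 320.0 266.0
[568  31  96] 321.0 269.0
[568  44  96] 295.0 269.0
[568  18  96] 347.0 269.0
[596  31  68] 321.0 203.0
[-0.60329841 -0.28242824  0.24456011] [ 1.20779318e-03 -4.26096547e+01  2.14948948e-01 -1.31503531e+01
  8.07004573e-03 -1.72217796e-02 -1.65576012e-04]
```

```bash
python3 - <<'E'
from h import *
a=get_image("scene")[130:330,180:400];b=get_image("wrist")[180:340,240:440]
o=np.zeros((600,800,3),np.uint8);A=cv2.resize(a,(440,400),interpolation=cv2.INTER_CUBIC);B=cv2.resize(b,(360,288),interpolation=cv2.INTER_CUBIC)
o[:400,:440]=A;o[:288,440:]=B;cv2.imwrite("pics/m3.png",o[:400,:,::-1])
E
```

```text
(no output)
```

View pics/m3.png

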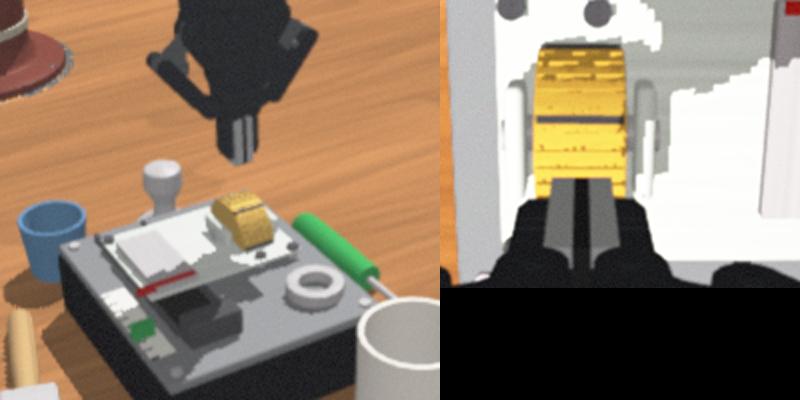

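The scene crop shows the fingertips at (300,210), floating clearly above or in front of the wheel top at (298,227). In the wrist view the tip is at (318,280). I'll triangulate the true tip.

```bash
python3 - <<'E'
from h import *
def proj(cam,X):
    m=camera_model(cam);p=np.array(m["R"])@np.array(X)+m["t"];return (m["cy"]+m["fy"]*p[1]/p[2]).round(1),(m["cx"]+m["fx"]*p[0]/p[2]).round(1)
print("tcp",proj("scene",observe()["tool_pos"]),"wheeltop",proj("scene",[568,31,96]),proj("top",[568,31,96]),"topcam tcp",proj("top",observe()["tool_pos"]))
c1,d1=ray("scene",(211,300));c2,d2=ray("wrist",(281,318))
A=np.c_[d1,-d2];k=np.linalg.lstsq(A,c2-c1,rcond=None)[0];print(c1+d1*k[0],c2+d2*k[1])
# tip pixel spans
for z in(90,100,110,120,130):print(z,at("wrist",(281,318),z).round(1),at("scene",(211,300),z).round(1))
im=save("top","t4.png")
E
```

```text
tcp (np.float64(232.1), np.float64(300.1)) wheeltop (np.float64(229.0), np.float64(299.7)) (np.float64(248.7), np.float64(319.2)) topcam tcp (np.float64(249.7), np.float64(318.8))
[572.42983577  30.16756457 128.79739611] [574.20168024  32.65051678 128.08609042]
90 [558.9  32.7  90. ] [509.6  63.9  90. ]
100 [562.9  32.7 100. ] [525.8  55.2 100. ]
110 [566.9  32.7 110. ] [542.   46.5 110. ]
120 [571.   32.7 120. ] [558.2  37.8 120. ]
130 [575.   32.7 130. ] [574.4  29.1 130. ]
```

Both cameras put the real fingertip about 38 mm above the reported TCP height (z≈128, against 90 reported). I'll go on down in guarded steps.

```bash
python3 -m inch '[{"tx":-0.012,"ty":0,"tz":0.013,"turn":0},{"tx":-0.012,"ty":0,"tz":0.026,"turn":0},{"tx":-0.012,"ty":0,"tz":0.03,"turn":0},{"tx":-0.012,"ty":0,"tz":0.03,"turn":0},{"tx":-0.012,"ty":0,"tz":0.03,"turn":0}]'
python3 - <<'E'
from h import *
a=get_image("scene")[170:290,240:360];b=get_image("wrist")[180:340,240:440]
o=np.zeros((480,800,3),np.uint8)
o[:,:480]=cv2.resize(a,(480,480),interpolation=cv2.INTER_CUBIC);o[:256,480:]=cv2.resize(b,(320,256));cv2.imwrite("pics/m5.png",o[:,:,::-1])
E
```

```text
clock: 5.53
tool_pos: [558.7, 31.7, 67.4]
tcp_rot: [-0.0, 1.0, -0.0, -0.0]
ft_force: [0.0, -0.4, 0.4]
width: 0.1
finger_force: 0.0
```

View pics/m5.png

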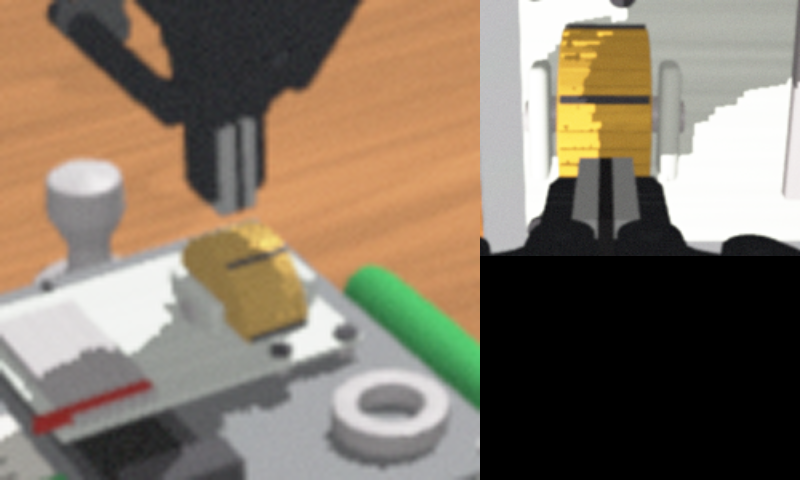

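Fingertip at scene (299,223), about 10 mm above the rim and in front of its crest, as expected. I'll step down to contact.

```bash
python3 -m inch '[{"tx":0,"ty":0,"tz":0.005,"turn":0},{"tx":0,"ty":0,"tz":0.01,"turn":0},{"tx":0,"ty":0,"tz":0.01,"turn":0},{"tx":0,"ty":0,"tz":0.01,"turn":0}]'
python3 -m inch '[{"tx":0,"ty":0,"tz":0.0015,"turn":0},{"tx":0,"ty":0,"tz":0.003,"turn":0},{"tx":0,"ty":0,"tz":0.003,"turn":0}]'
python3 -m inch '[{"tx":0.003,"ty":0,"tz":0,"turn":0},{"tx":0.006,"ty":0,"tz":0,"turn":0},{"tx":0.008,"ty":0,"tz":0,"turn":0},{"tx":0.008,"ty":0,"tz":0,"turn":0}]'
```

```text
clock: 5.97
tool_pos: [558.1, 31.8, 59.8]
tcp_rot: [-0.0, 1.0, -0.0, -0.0]
ft_force: [0.4, 0.2, 0.2]
width: -0.1
finger_force: 0.0
clock: 6.22
tool_pos: [558.2, 31.7, 57.7]
tcp_rot: [-0.0, 1.0, -0.0, -0.0]
ft_force: [0.3, 0.1, -0.2]
width: 0.3
finger_force: 0.0
clock: 6.55
tool_pos: [565.0, 31.7, 58.0]
tcp_rot: [-0.0, 1.0, -0.0, 0.0]
ft_force: [-0.2, -0.2, 0.1]
width: -0.2
finger_force: 0.0
```

```bash
python3 -m inch '[{"tx":0,"ty":0,"tz":0.001,"turn":0},{"tx":0,"ty":0,"tz":0.002,"turn":0},{"tx":0,"ty":0,"tz":0.002,"turn":0}]'
python3 -m inch '[{"tx":0,"ty":0,"tz":0.001,"turn":0},{"tx":0,"ty":0,"tz":0.002,"turn":0},{"tx":0,"ty":0,"tz":0.002,"turn":0}]'|grep -E 'pos|force'
python3 -m inch '[{"tx":0,"ty":0,"tz":0.001,"turn":0},{"tx":0,"ty":0,"tz":0.002,"turn":0},{"tx":0,"ty":0,"tz":0.002,"turn":0}]'|grep -E 'pos|force'
```

```text
clock: 6.8
tool_pos: [564.5, 31.7, 56.5]
tcp_rot: [-0.0, 1.0, -0.0, 0.0]
ft_force: [-0.7, 0.1, 1.2]
width: -0.2
finger_force: 0.9
tool_pos: [564.5, 31.8, 55.2]
ft_force: [-0.4, -0.2, 3.7]
finger_force: 1.9
tool_pos: [564.6, 31.8, 53.7]
ft_force: [-1.5, -0.7, 5.8]
finger_force: 2.9
```

Contact found; the force rises 1.5 N/mm as specified, to 5.8 N. Now a test stroke.

```bash
python3 -m inch '[{"tx":0.004,"ty":0,"tz":0,"turn":0},{"tx":0.008,"ty":0,"tz":0,"turn":0},{"tx":0.012,"ty":0,"tz":0,"turn":0},{"tx":0.015,"ty":0,"tz":0,"turn":0},{"tx":0.015,"ty":0,"tz":0,"turn":0}]'|grep -E 'pos|force'
python3 gap.py
```

```text
tool_pos: [576.4, 31.7, 53.9]
ft_force: [-0.1, -0.4, 6.1]
finger_force: 2.7
7.7167 [576.4  31.7  53.9] [-0.1 -0.4  6.1]
wrist 793 570 red end [612.7 -65.9  77. ] green [638.7 -76.8  76. ] gap 26.0
top 6 33 red end [599.2 -74.   77. ] green [637.5 -82.3  76. ] gap 38.3
```

```bash
python3 -m inch '[{"tx":0.004,"ty":0,"tz":0,"turn":0},{"tx":0.008,"ty":0,"tz":0,"turn":0},{"tx":0.008,"ty":0,"tz":0,"turn":0}]'|grep -E 'pos|force'
python3 -m inch '[{"tx":0.004,"ty":0,"tz":0,"turn":0},{"tx":0.007,"ty":0,"tz":0,"turn":0},{"tx":0.007,"ty":0,"tz":0,"turn":0}]'|grep -E 'pos|force'
```

```text
tool_pos: [583.0, 31.6, 53.8]
ft_force: [0.6, -0.7, 4.5]
finger_force: 2.1
tool_pos: [587.4, 31.7, 53.2]
ft_force: [1.0, -0.2, 3.2]
finger_force: 1.5
```

```bash
python3 -m inch '[{"tx":0,"ty":0,"tz":-0.015,"turn":0},{"tx":-0.022,"ty":0,"tz":-0.015,"turn":0},{"tx":-0.042,"ty":0,"tz":-0.015,"turn":0},{"tx":-0.042,"ty":0,"tz":-0.005,"turn":0},{"tx":-0.042,"ty":0,"tz":0,"turn":0},{"tx":-0.037,"ty":0,"tz":0,"turn":0},{"tx":-0.031,"ty":0,"tz":0,"turn":0},{"tx":-0.025,"ty":0,"tz":0,"turn":0},{"tx":-0.019,"ty":0,"tz":0,"turn":0},{"tx":-0.013,"ty":0,"tz":0,"turn":0},{"tx":-0.007,"ty":0,"tz":0,"turn":0},{"tx":-0.005,"ty":0,"tz":0,"turn":0}]'|grep -E 'pos|force'
python3 -m inch '[{"tx":0,"ty":0,"tz":-0.008,"turn":0},{"tx":0,"ty":0,"tz":-0.015,"turn":0},{"tx":0,"ty":0,"tz":-0.015,"turn":0}]'|grep -E 'pos|force'
python3 gap.py
```

```text
tool_pos: [585.6, 31.7, 53.8]
ft_force: [0.7, -0.1, 3.1]
finger_force: 1.5
tool_pos: [583.4, 31.8, 65.4]
ft_force: [-0.3, 0.9, -0.7]
finger_force: 0.0
9.5667 [583.4  31.8  65.4] [-0.3  0.9 -0.7]
wrist 694 501 red end [626.1 -68.   77. ] green [639.1 -77.3  76. ] gap 13.0
top 5 33 red end [600.3 -79.   77. ] green [637.5 -82.3  76. ] gap 37.2
```

```bash
python3 -m inch '[{"tx":-0.019,"ty":0,"tz":0,"turn":0},{"tx":-0.037,"ty":0,"tz":0,"turn":0},{"tx":-0.037,"ty":0,"tz":0.01,"turn":0},{"tx":-0.037,"ty":0,"tz":0.015,"turn":0},{"tx":-0.032,"ty":0,"tz":0.015,"turn":0},{"tx":-0.026,"ty":0,"tz":0.015,"turn":0},{"tx":-0.02,"ty":0,"tz":0.015,"turn":0},{"tx":-0.014,"ty":0,"tz":0.015,"turn":0},{"tx":-0.008,"ty":0,"tz":0.015,"turn":0},{"tx":-0.005,"ty":0,"tz":0.015,"turn":0},{"tx":-0.005,"ty":0,"tz":0.008,"turn":0},{"tx":-0.005,"ty":0,"tz":0,"turn":0}]'|grep -E 'pos|force'
python3 gap.py
```

```text
tool_pos: [579.3, 31.7, 64.3]
ft_force: [-0.4, -0.0, -0.3]
finger_force: 0.0
10.6667 [579.3  31.7  64.3] [-0.4 -0.  -0.3]
wrist 721 486 red end [635.3 -67.9  77. ] green [638.9 -77.3  76. ] gap 3.6
top 11 34 red end [596.9 -78.5  77. ] green [637.6 -82.1  76. ] gap 40.7
```

```bash
python3 -m inch '[{"tx":-0.02,"ty":0,"tz":0,"turn":0},{"tx":-0.02,"ty":0,"tz":0.007,"turn":0},{"tx":-0.02,"ty":0,"tz":0.014,"turn":0},{"tx":-0.02,"ty":0,"tz":0.014,"turn":0},{"tx":-0.016,"ty":0,"tz":0.014,"turn":0},{"tx":-0.012,"ty":0,"tz":0.014,"turn":0},{"tx":-0.008,"ty":0,"tz":0.014,"turn":0},{"tx":-0.008,"ty":0,"tz":0.014,"turn":0},{"tx":-0.008,"ty":0,"tz":0.007,"turn":0},{"tx":-0.008,"ty":0,"tz":0,"turn":0},{"tx":-0.008,"ty":0,"tz":0,"turn":0}]'|grep -E 'pos|force'
python3 gap.py w6.png
```

```text
tool_pos: [573.7, 31.7, 65.3]
ft_force: [-0.3, 0.2, -0.4]
finger_force: 0.0
11.6833 [573.7  31.7  65.3] [-0.3  0.2 -0.4]
wrist 724 385 red end [638.8 -68.1  77. ] green [638.6 -79.3  76. ] gap -0.2
top 13 34 red end [610.1 -74.6  77. ] green [637.6 -82.1  76. ] gap 27.5
```

View pics/w6.png

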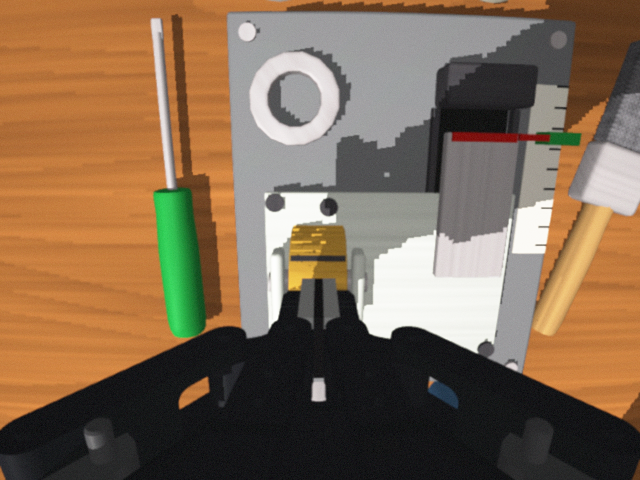

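The red fin (up to col 549, row 137) runs straight into the green mark (565,139), so they're in line. I'll retract upward.

```bash
python3 -m inch '[{"tx":0,"ty":0,"tz":-0.05,"turn":0},{"tx":0,"ty":0,"tz":-0.1,"turn":0},{"tx":0,"ty":0,"tz":-0.12,"turn":0},{"tx":0,"ty":0,"tz":-0.12,"turn":0},{"tx":0,"ty":0,"tz":-0.12,"turn":0},{"tx":0,"ty":0,"tz":-0.12,"turn":0}]'|grep -E 'pos|force'
python3 gap.py; python3 -c "from cell import *;print(hand_in())"
```

```text
tool_pos: [572.0, 31.6, 153.4]
ft_force: [-0.2, -0.2, 0.3]
finger_force: 0.0
12.2833 [572.   31.6 153.4] [-0.2 -0.2  0.3]
wrist 334 171 red end [638.8 -67.7  77. ] green [638.5 -80.6  76. ] gap -0.3
top n 1 0
the job is handed in; nothing more can be done
None
```

The gate is closed to the gauge mark: the wrist camera last measured the pointer within about 0.3 mm of the green mark (tolerance 3 mm). The gate was moved only by the wheel, the hand is clear, and the job was handed in at about 12 s; no verdict was returned.

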